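# Sort the stray bench parts by kind

### The arm

A 7-joint arm with a two-finger parallel gripper is mounted at the origin on a cart in front of the work surface, level with it; the furniture and walls round the work are solid. World frame = base frame: x ahead of the robot, y to its left, z up, the work surface at z = 0. Lengths are in mm, angles in rad, forces in N, time in s.
With the tool pointing down it reaches from about 400 to 875 mm from the base axis. Payload 4.4 kg.
Tool frame: the origin (TCP) lies midway between the tips of the shut fingers; the grasp point (between the pads) lies 19 mm behind it (ctrl.pinch_z is the distance from the TCP to the grasp point, in mm); z points along the fingers, y is the line along which they close (so a half turn about z gives the same grasp; the last joint's range is limited). The gripper opens to 85 mm and grips with 20 to 120 N. Pads are 22 mm wide; open, the fingers measure 114 mm over their backs; the gripper's body (76 mm by 85 mm) begins 54 mm behind the grasp point. The pads swing forward as they close: fully open they stand 13 mm farther back than shut.
Start: joints at [1.137, 0.628, 0.038, 1.517, -0.027, 0.996, -0.02], TCP at [233.744, -606.532, 231.313] pointing down, gripper open.
Joint ranges: [-3.06, 3.06], [-0.37, 2.12], [-1.25, 1.32], [0.18, 2.47], [-1.1, 4.24], [0.23, 1.98], [-2.94, 2.94]. Speed limits (rad/s): [2.57, 2.57, 3.14, 3.14, 3.14, 3.14, 3.14].

### API

Orientations are given as [roll, pitch, yaw] about the fixed x, y, z axes, in that order (R = Rz(yaw) Ry(pitch) Rx(roll)).
In Python, from cell import read_state, cams, order, ctrl gives the robot as it stands.
- The arm moves only by the tool move_arm, never from a script. Its argument "targets" is text: rows parted by semicolons, each of 7 numbers parted by spaces: the gripper's target within -1 to 1 (fully open at 1, half-way at 0, shut at -1), then the shift along the tool's x, y, z in cm, then the turn, a rotation vector about the tool's x, y, z in degrees. A call has 1 to 5 rows; each row shifts and turns the commanded pose from where the row before left it, along the tool's axes as they then stand; what a row does not reach is not made up. A row lasts 1/12 s, in which the tool goes at most 41.7 mm and 7.16 degrees, less where a joint would pass 70% of its speed; a pose out of reach is approached as far as the arm can. A call with a gripper value outside its range is refused whole. The fingers move at their own pace and stop on an object; the grip force is fixed at half the most. Time passes only in rows, so rows that do not move let the fingers close. It gives the time, the measured TCP pose, the force, the opening and the grip force at its end, in the units of the state.
- read_state(): the state, without advancing time (a new reading comes with each control period).
- cams.get_image(name): name is "side" or "top"; returns a dict with "color" (384x512x3 uint8, red, green, blue), "fovy" (degrees; the focal length in pixels is half the picture's height over the tangent of half this angle, whatever the lens; pixels are square), "cx", "cy" (the principal point, pixels), "rvec" (rotation vector, rad) and "tvec" (3), from world to camera coordinates, as OpenCV has them. Camera axes: x right, y down, z forward; pixel columns grow to the right and rows downward; lengths in mm; the calibration is good to about 2 mm. A picture is of the moment at which its call begins. There is no depth.
- order.finish_job(): hands the job in; it is judged then, once.
The state is a dict: "clock": time; "qpos": joint angles; "qd": joint speeds; "tau": joint torques, N m; "eef_pos": TCP position; "tool_rot": TCP orientation; "force": force on the tool from outside, world axes, zero at the start; "torque": the same for the moment, N m; "width": finger opening in mm; "gripper_force": force on a finger pad.
Only numpy, scipy, OpenCV 4.12 (cv2) and the standard library are available. Lean on these libraries where they do the work, as an engineer would, in place of code of your own. Each camera call takes 0.05 s, during which the arm holds its last target. There are 200 camera calls.

### The job

Three stray parts lie on the green mat at the front of the bench: sort them away by kind. Put the steel nut into the grey bin that has a nut fixed to its front, the brass pipe elbow into the grey bin that has an elbow on its front, and lay the marker pen down flat in the groove of the wooden pen tray. Leave the other tools where they lie.

Things in the scene. Friction and masses are not known exactly. Their poses are not given: they have to be found in the camera images.
- nut: large plain steel hexagon nut to be sorted, lying flat on the green mat (2 mm thick, as under all three stray parts): 36 mm across flats, 41 mm across corners, 18 mm high, 63 to 126 g. Origin: centre of its underside. Two opposite flats face +x and -x of its frame, so it can be gripped along its own x.
- elbow: brass pipe elbow (90 degree bend) to be sorted, 37 x 48 x 28 mm, 90 to 180 g, lying on its side on the mat (tips by up to 0.15 rad). Origin: middle of its underside. Its bore opens to its own +x and +y; at the +y end is a collar 28 mm in diameter and 12 mm long, centred at x -6, y 18, z 14 mm, the best grip, along the elbow's own x.
- marker: black marker pen with a white band to be sorted, lying on its side: 134 mm long, 18 mm thick, 18 g; it does not roll. Origin: underside, within 2 mm of its middle; y along its length, so it is gripped along its own x; z up.
- marker_mid (a point): centre of the marker pen, 9 mm from its surface all round, halfway along its length; y along the pen.
- nut_bin: open grey steel bin, fixed, 100 x 100 mm, walls 3 mm thick, 45 mm high (rim to 48), floor 3 mm thick; a steel nut like the stray one is fixed to its front as a label, standing out 18 mm. The bins are alike but for the label; bins and pen tray stand in a row at the back, in any order, turned up to 0.2 rad. Origin: centre of the underside; z up; the labelled front faces -x.
- fitting_bin: open grey steel bin, fixed, 100 x 100 mm, walls 3 mm thick, 45 mm high (rim to 48), floor 3 mm thick; a brass pipe elbow like the stray one is fixed to its front as a label, standing out 28 mm. The bins are alike but for the label; bins and pen tray stand in a row at the back, in any order, turned up to 0.2 rad. Origin: centre of the underside; z up; the labelled front faces -x.
- pen_tray: dark wooden tray, fixed, 176 x 44 mm, with one groove along its x (roughly away from the robot), 160 mm long, 28 mm wide, floor 8 mm above the bench. End and side walls 8 mm thick, tops 22 mm above the bench; the side walls are cut away down to the groove floor over the middle 76 mm, room for fingers. Origin: centre of the underside; z up.
- groove (a point): centre of the pen tray's groove floor, 8 mm above the bench; x along the groove, y across it, z up.
- hex_keys: folding set of hex keys with a red grip, 144 x 32 x 20 mm, lying right of the bins and tray; bystander, leave it alone. Origin: middle of its underside; y along it.
- spring_clamp: orange spring clamp, 134 x 63 x 22 mm, lying left of the vice; bystander, leave it alone. Origin: middle of its underside; y along it.
- sanding_block: brown cork sanding block, 101 x 58 x 34 mm, lying at the back of the bench; bystander, leave it alone. Origin: middle of its underside; y along it.
There are look-alikes about, which are no part of the job. Of the things that look like the nut, the larger one is meant.

How it is judged:
By the outcome, as a careful person would: the job done as asked, in the order asked, and still so for the second after the job is handed in, with the robot touching nothing.
It also fails if it takes over 61 s, if anything falls off the work surface, if the arm or the gripper's body presses on something with over 40 N, if the wrist force passes 120 N, or if a joint passes its speed limit or range.

## Working session

There is one attempt and no reset: what is moved stays moved. The work goes in short steps, Python scripts to look and compute and a tool call to move; the robot and the scene stay as the last step left them, time stands still between calls to the robot, and variables do not carry over. Pictures are saved under pics/ and viewed, at most 10 in all, crops included, and the job is handed in when it is done.

Besides the shell and the picture viewer there is one more tool, called after "Emit:" as name(argument=value, ...) on one line, values as JSON. move_arm: Moves the arm, as the interface text tells. Its arguments: {"type":"object","properties":{"targets":{"type":"string"}},"required":["targets"]}

```bash
ls; mkdir -p pics; python3 - <<'E'
from cell import read_state, cams, order, ctrl
import cv2, numpy as np
s=read_state(); print(s)
for n in("top","side"):
    d=cams.get_image(n); cv2.imwrite(f"pics/{n}0.png",cv2.resize(d["color"][:,:,::-1],(800,600),interpolation=cv2.INTER_CUBIC))
    print(n,{k:v for k,v in d.items() if k!="color"}); np.savez(f"{n}0.npz",**d)
E
```

```text
pics
{'clock': 0.0, 'qpos': array([ 1.13722905,  0.62936034,  0.03843144,  1.51836933, -0.02703611,
        0.99627567, -0.020037  ]), 'qd': array([ 4.70395741e-05,  2.38949118e-03, -1.01472187e-04, -1.13244206e-03,
        4.49995322e-05,  1.99763739e-03, -7.61614760e-04]), 'tau': array([-9.12965952e-04, -5.63407195e+01,  1.22581366e+00, -1.93451107e+01,
        1.11070729e-02,  1.03710510e-02,  5.90374512e-06]), 'eef_pos': array([ 233.51611367, -605.94103794,  230.37923779]), 'tool_rot': array([-3.13969715e+00, -1.06945973e-05,  3.67719095e-01]), 'force': array([-0.25589894,  0.41563668,  0.13523846]), 'torque': array([-0.00567173,  0.02028432, -0.02587653]), 'gripper_force': 0.0, 'width': 85.3692240959878}
top {'fovy': 43.6282551023022, 'cx': 259.15358278493505, 'cy': 189.15941131361458, 'rvec': array([ 1.62005971, -2.20777319,  0.61344574]), 'tvec': array([ 184.81033407,  515.88001657, 1054.48504709])}
side {'fovy': 47.172683573127216, 'cx': 259.76628216009027, 'cy': 193.5531072098445, 'rvec': array([ 2.24630945, -0.32360606,  0.12142045]), 'tvec': array([-572.48576996,  174.76062611, 1046.24952415])}
```

View pics/top0.png

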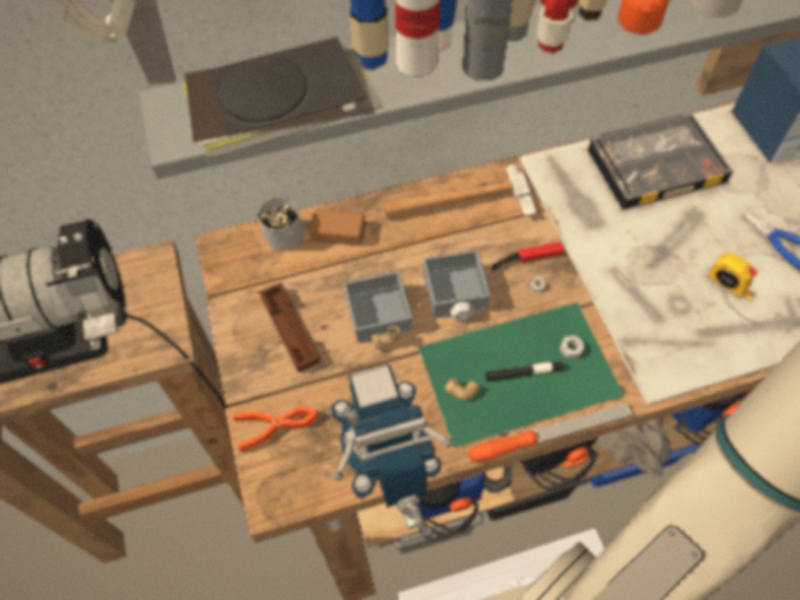

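View pics/side0.png

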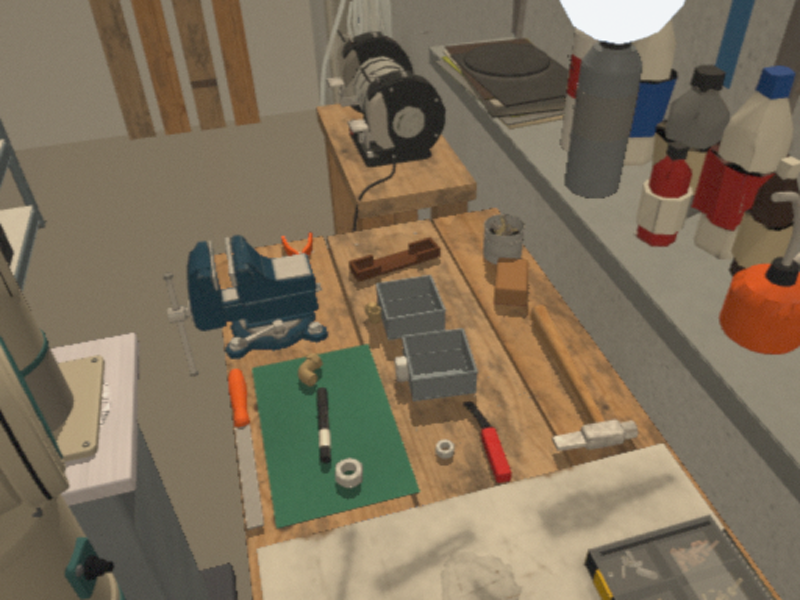

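The top view shows the tray at about (290,327), the elbow-labelled bin at (378,305), the nut-labelled bin at (456,283), and the elbow (462,388), marker (525,370) and nut (572,346) on the mat. I'll enlarge both views.

```bash
cat > h.py <<'E'
import cv2, numpy as np
def cam(d):
    f=d["color"].shape[0]/2/np.tan(np.radians(float(d["fovy"]))/2)
    K=np.array([[f,0,float(d["cx"])],[0,f,float(d["cy"])],[0,0,1]])
    R=cv2.Rodrigues(np.array(d["rvec"],float))[0]; return K,R,np.array(d["tvec"],float)
def ray(d,p,z):
    K,R,t=cam(d); c=-R.T@t; v=R.T@np.linalg.inv(K)@np.array([p[0],p[1],1.]); return (c+v*(z-c[2])/v[2])[:2]
def proj(d,P):
    K,R,t=cam(d); return cv2.projectPoints(np.float64(P).reshape(-1,1,3),R,t,K,None)[0].reshape(-1,2)
def crop(img,x0,y0,x1,y1,s,fn,step=10):
    im=cv2.resize(img[y0:y1,x0:x1,::-1],None,fx=s,fy=s,interpolation=cv2.INTER_CUBIC)
    for x in range(x0,x1,step):
        L=12 if x%50 else 25; u=int((x-x0)*s); cv2.line(im,(u,0),(u,L),(0,255,255),1)
        if x%50==0: cv2.putText(im,str(x),(u+2,24),0,.45,(0,255,255),1)
    for y in range(y0,y1,step):
        L=12 if y%50 else 25; u=int((y-y0)*s); cv2.line(im,(0,u),(L,u),(0,255,255),1)
        if y%50==0: cv2.putText(im,str(y),(27,u+4),0,.45,(0,255,255),1)
    cv2.imwrite(fn,im)
E
python3 - <<'E'
from h import *
t=np.load("top0.npz");s=np.load("side0.npz")
crop(t["color"],155,155,405,295,3.2,"pics/tc.png"); crop(s["color"],155,140,305,340,3,"pics/sc.png")
E
```

```text
(no output)
```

View pics/tc.png

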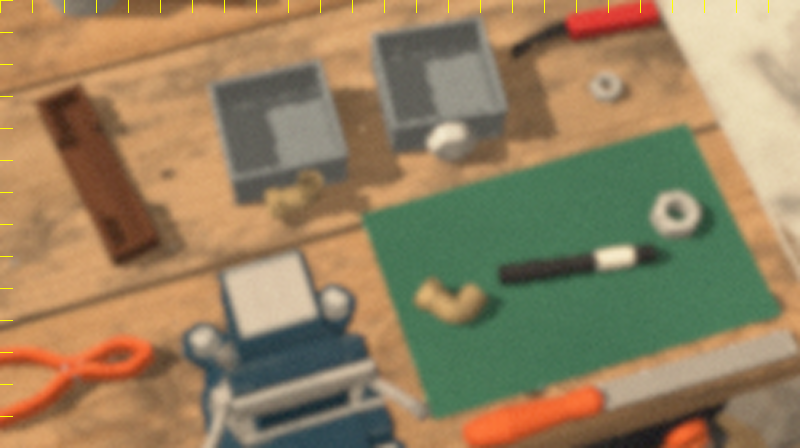

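View pics/sc.png

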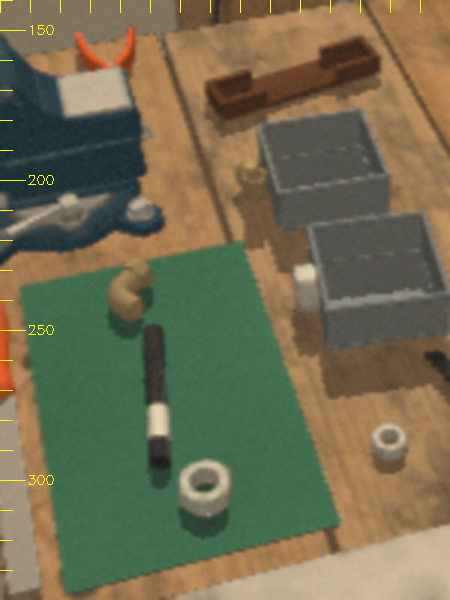

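```bash
cat > m.py <<'E'
from h import *
t=np.load("top0.npz");s=np.load("side0.npz")
T=lambda p:(p[0]/3.2+155-.5+.16,p[1]/3.2+155-.5+.16)
S=lambda p:(p[0]/3+155-.5+.17,p[1]/3+140-.5+.17)
def show(n,z,tp,sp):
    print(n,"top",*[np.round(ray(t,T(p),z)).astype(int).tolist() for p in tp]," side",*[np.round(ray(s,S(p),z)).astype(int).tolist() for p in sp])
E
python3 - <<'E'
from m import *
for d in (t,s):
    K,R,tt=cam(d); print(-R.T@tt)
show("tray22",22,[(38,102),(80,86),(158,238),(116,262)],[(207,85),(365,40),(380,62),(218,110)])
show("binL",48,[(212,84),(320,62),(346,157),(234,182)],[(260,124),(362,110),(388,175),(276,194)])
show("binR",48,[(372,34),(478,19),(505,105),(394,132)],[(308,227),(426,212),(450,292),(325,310)])
show("nut hole",20,[(679,210)],[(206,479)])
show("marker",11,[(500,272),(658,255)],[(152,326),(160,467)])
show("elbow",20,[(430,285),(478,296),(460,318)],[(142,268),(125,305),(112,285)])
show("smallnut",8,[(605,86)],[(389,440)])
show("mat",2,[(363,213),(687,126),(778,312),(430,417)],[(21,288),(242,242),(338,522),(68,590)])
E
```

```text
[ -58.52158873  195.09782339 1170.7851334 ]
[ 379.3717562  -825.43873657  792.24192188]
tray22 top [710, 247] [715, 208] [547, 178] [536, 217]  side [545, 211] [716, 238] [719, 197] [546, 168]
binL top [665, 98] [658, 2] [559, 9] [565, 105]  side [573, 103] [668, 95] [662, 0] [563, 5]
binR top [672, -51] [659, -145] [567, -137] [570, -37]  side [578, -43] [677, -55] [664, -149] [565, -139]
nut hole top [440, -248]  side [445, -247]
marker top [436, -86] [410, -217]  side [436, -81] [416, -220]
elbow top [438, -25] [417, -59] [403, -39]  side [439, -22] [418, -60] [412, -34]
smallnut top [581, -241]  side [583, -242]
mat top [527, 4] [523, -296] [336, -294] [337, 9]  side [338, 3] [530, 3] [528, -296] [338, -295]
```

The crops agree between the views to about 5 mm. The elbow's collar end points to the upper left in the top crop, at (428,285). I'll refine the part poses by fitting silhouettes jointly in both views.

```bash
cat > fit.py <<'E'
from m import *
from scipy.optimize import minimize
U=4
a=np.linspace(0,2*np.pi,24,endpoint=False)
def cyl(p,q,r):
    p,q=np.float64(p),np.float64(q); u=(q-p)/np.linalg.norm(q-p); n=np.array([-u[1],u[0],0])
    ring=r*(np.cos(a)[:,None]*n+np.sin(a)[:,None]*[0,0,1]); return np.vstack([p+ring,q+ring])
h=np.radians(np.arange(30,390,60)); hx=np.c_[np.cos(h),np.sin(h)]*20.8
nut=[np.vstack([np.c_[hx,np.zeros(6)],np.c_[hx,np.full(6,18)]])]
marker=[cyl((0,-67,9),(0,67,9),9)]
elbow=[cyl((-6,12,14),(-6,24,14),14),cyl((6.5,-10,14),(18.5,-10,14),14),cyl((-6,12,14),(-6,-10,14),11),cyl((6.5,-10,14),(-6,-10,14),11)]
def mask(d,parts,p,z,box):
    c,s_=np.cos(p[2]),np.sin(p[2]); m=np.zeros(((box[3]-box[1])*U,(box[2]-box[0])*U),np.uint8)
    for q in parts:
        w=np.c_[c*q[:,0]-s_*q[:,1]+p[0],s_*q[:,0]+c*q[:,1]+p[1],q[:,2]+z]
        uv=(proj(d,w)-box[:2]+.5)*U; cv2.fillConvexPoly(m,cv2.convexHull(np.int32(np.round(uv*16))),255,shift=4)
    return m/255.
def seg(d,box):
    im=cv2.resize(d["color"][box[1]:box[3],box[0]:box[2]],None,fx=U,fy=U,interpolation=cv2.INTER_CUBIC).astype(float)
    return (im[:,:,1]-im[:,:,0]<22*np.clip(im[:,:,1]/90,.3,1.2)).astype(float)
def fit(name,d,parts,p0,z=2,yaws=(0,)):
    w=proj(d,[[p0[0]+i,p0[1]+j,12] for i in(-85,85) for j in(-85,85)]) if name=="marker" else proj(d,[[p0[0]+i,p0[1]+j,12] for i in(-32,32) for j in(-32,32)])
    b=[*np.int32(w.min(0)),*np.int32(w.max(0))]; S_=seg(d,b); best=None
    if name=="marker": pass
    f=lambda p:np.mean(np.abs(mask(d,parts,p,z,b)-S_))/S_.mean()
    for y in yaws:
        r=minimize(f,[p0[0],p0[1],p0[2]+y],method="Nelder-Mead",options=dict(initial_simplex=np.array([p0[0],p0[1],p0[2]+y])+np.array([[0,0,0],[8,0,0],[0,8,0],[0,0,.2]])))
        if best is None or r.fun<best.fun: best=r
    print(name,np.round(best.x,3),round(best.fun,3)); return best.x,S_,mask(d,parts,best.x,z,b)
if __name__=="__main__":
    out=[]
    for d in(t,s):
        for n,P,p0,ys in(("nut",nut,(442,-248,0),(-.35,0,.35)),("elbow",elbow,(420,-38,-1.1),(-.2,0,.2)),("marker",marker,(424,-150,-.15),(0,))):
            x,A,B=fit(n,d,P,p0,yaws=ys); out.append(cv2.resize(np.dstack([A*255,B*255,A*0]),(260,260)))
    cv2.imwrite("pics/fit.png",np.vstack([np.hstack(out[:3]),np.hstack(out[3:])]))
E
python3 fit.py
```

```text
nut [ 441.66  -246.631   -0.601] 0.291
elbow [420.361 -36.382  -1.043] 0.176
marker [ 4.24237e+02 -1.49588e+02 -1.28000e-01] 0.835
nut [ 443.125 -246.819    0.741] 0.208
elbow [422.896 -39.766  -0.926] 0.308
marker [ 4.26197e+02 -1.47751e+02 -1.40000e-01] 0.764[ WARN:0@2.120] global loadsave.cpp:1063 imwrite_ Unsupported depth image for selected encoder is fallbacked to CV_8U.
```

View pics/fit.png

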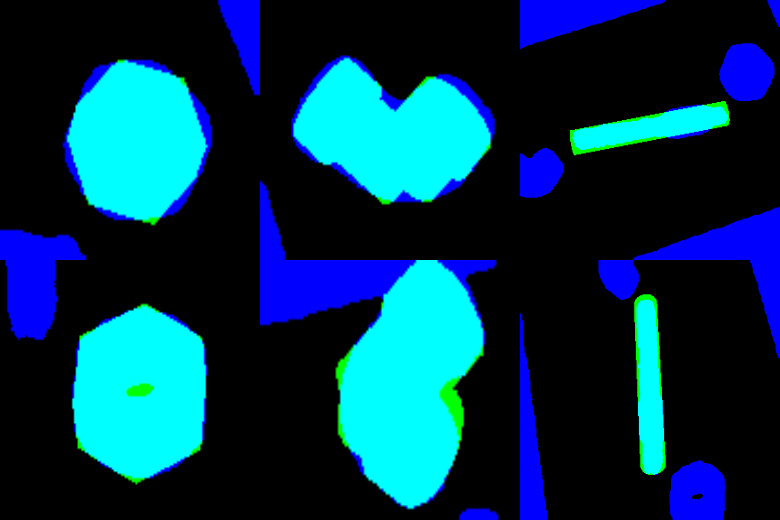

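```bash
python3 - <<'E'
from fit import *
for d in(t,s):
    for y in np.arange(-.5,.55,.17): fit(f"{y:.2f}",d,nut,(442,-247,y))
# crop of nut in the two views
crop(t["color"],350,205,386,240,11,"pics/a.png",5);crop(s["color"],205,285,241,320,11,"pics/b.png",5)
cv2.imwrite("pics/nut.png",np.hstack([cv2.imread("pics/a.png"),cv2.imread("pics/b.png")]))
E
```

```text
-0.50 [ 441.686 -247.007   -0.477] 0.295
-0.33 [ 4.42283e+02 -2.46629e+02 -3.83000e-01] 0.295
-0.16 [ 4.42085e+02 -2.46678e+02  1.10000e-01] 0.291
0.01 [ 4.41868e+02 -2.47060e+02  5.10000e-02] 0.295
0.18 [ 4.41888e+02 -2.47145e+02  2.35000e-01] 0.294
0.35 [ 4.41760e+02 -2.46684e+02  4.38000e-01] 0.294
0.52 [ 441.752 -246.787    0.574] 0.294
-0.50 [ 4.43259e+02 -2.46756e+02 -3.16000e-01] 0.209
-0.33 [ 4.43300e+02 -2.46715e+02 -2.92000e-01] 0.208
-0.16 [ 4.43236e+02 -2.46440e+02 -3.10000e-01] 0.208
0.01 [ 4.43330e+02 -2.46833e+02 -3.20000e-01] 0.209
0.18 [ 4.43086e+02 -2.47005e+02  2.25000e-01] 0.25
0.35 [ 443.449 -246.37     0.712] 0.211
0.52 [ 443.256 -246.721    0.737] 0.208
```

View pics/nut.png

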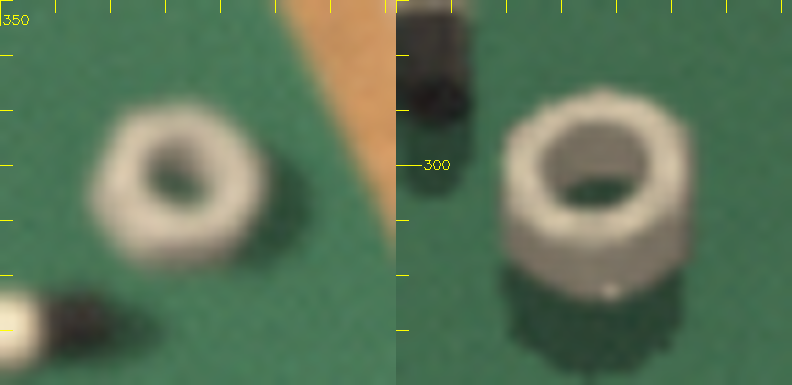

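The side crop shows the hexagon clearly: flats at yaw -0.31 or 0.737, centre (442,-247). Next I'll check how close the vice comes and work out the first move.

```bash
cat > plan.py <<'E'
import sys, numpy as np
from scipy.spatial.transform import Rotation as Ro
from cell import read_state
# usage: plan.py x y z psi n -> n equal-turn rows, world-straight path, tool axes cm / deg
def plan(tx,ty,tz,psi,n,start=None):
    if start is None:
        s=read_state(); start=(s["eef_pos"],Ro.from_euler("xyz",s["tool_rot"]))
    p,R=start; Rt=Ro.from_euler("xyz",[np.pi,0,psi]); rv=(R.inv()*Rt).as_rotvec()/n
    d=(np.array([tx,ty,tz])-p)/n; out=[]
    for i in range(n):
        out.append(" ".join(f"{v:.2f}" for v in R.inv().apply(d)/10)+"  "+" ".join(f"{v:.1f}" for v in np.degrees(rv))); R=R*Ro.from_rotvec(rv)
    print("\n".join(out)); return (np.array([tx,ty,tz]),Rt)
if __name__=="__main__":
    a=[float(v) for v in sys.argv[1:]]; st=None
    while a: st=plan(*a[:4],int(a[4]),st); a=a[5:]; print("--")
E
python3 - <<'E'
from m import *
P=[cam(d)[0]@np.c_[cam(d)[1],cam(d)[2]] for d in(t,s)]
for n,a,b in(("plate near R",(318,318),(130,106)),("plate far R",(300,254),(122,68)),("knob R",(336,302),(142,208))):
    X=cv2.triangulatePoints(P[0],P[1],np.float64(T(a)),np.float64(S(b)))[:,0]; print(n,np.round(X[:3]/X[3]))
E
python3 plan.py 442 -247 130 2.308 16
```

```text
plate near R [433.  84.  94.]
plate far R [446.  84. 144.]
knob R [450.  53.  18.]
2.02 -1.62 0.63  -0.0 -0.0 -6.9
2.20 -1.37 0.63  -0.0 -0.0 -6.9
2.35 -1.09 0.63  -0.0 -0.0 -6.9
2.47 -0.80 0.63  -0.0 -0.0 -6.9
2.55 -0.49 0.63  -0.0 -0.0 -6.9
2.59 -0.18 0.63  -0.0 -0.0 -6.9
2.59 0.13 0.63  -0.0 -0.0 -6.9
2.56 0.44 0.63  -0.0 -0.0 -6.9
2.48 0.75 0.63  -0.0 -0.0 -6.9
2.37 1.05 0.63  -0.0 -0.0 -6.9
2.23 1.32 0.63  -0.0 -0.0 -6.9
2.05 1.58 0.63  -0.0 -0.0 -6.9
1.85 1.82 0.63  -0.0 -0.0 -6.9
1.61 2.03 0.63  -0.0 -0.0 -6.9
1.36 2.21 0.63  -0.0 -0.0 -6.9
1.08 2.36 0.63  -0.0 -0.0 -6.9
--
```

Emit:
move_arm(targets="0.6 2.0 -1.6 0.6 0 0 -6.9; 0.6 2.2 -1.4 0.6 0 0 -6.9; 0.6 2.35 -1.1 0.6 0 0 -6.9; 0.6 2.5 -0.8 0.6 0 0 -6.9; 0.6 2.55 -0.5 0.6 0 0 -6.9")

```text
clock: 0.52
eef_pos: [299.2, -492.8, 200.8]
tool_rot: [-3.141, -0.0, 0.976]
force: [0.5, -0.6, 0.1]
width: 68.0
gripper_force: 0.0
```

Emit:
move_arm(targets="0.6 2.6 -0.2 0.6 0 0 -6.9; 0.6 2.6 0.1 0.6 0 0 -6.9; 0.6 2.6 0.4 0.6 0 0 -6.9; 0.6 2.5 0.75 0.6 0 0 -6.9; 0.6 2.4 1.05 0.6 0 0 -6.9")

```text
clock: 0.93
eef_pos: [364.5, -379.8, 170.9]
tool_rot: [-3.141, -0.0, 1.578]
force: [1.0, 0.1, -0.1]
width: 68.4
gripper_force: 0.0
```

Emit:
move_arm(targets="0.6 2.2 1.3 0.6 0 0 -6.9; 0.6 2.0 1.6 0.6 0 0 -6.9; 0.6 1.8 1.8 0.6 0 0 -6.9; 0.6 1.6 2.0 0.6 0 0 -6.9; 0.6 1.4 2.2 0.6 0 0 -6.9")

```text
clock: 1.35
eef_pos: [430.1, -269.8, 140.9]
tool_rot: [-3.141, -0.0, 2.18]
force: [-0.0, 0.1, 0.3]
width: 68.0
gripper_force: 0.0
```

Emit:
move_arm(targets="0.6 1.1 2.4 0.6 0 0 -6.9; 0.6 0 0 0 0 0 0; 0.6 0 0 0 0 0 0")

```text
clock: 1.6
eef_pos: [443.9, -246.4, 134.9]
tool_rot: [3.141, -0.001, 2.297]
force: [-0.1, -0.7, 0.4]
width: 68.6
gripper_force: 0.0
```

```bash
python3 plan.py 442 -247 60 2.308 2 442 -247 5 2.308 3; python3 -c "
from cell import *;print(read_state()['qpos'])"
```

```text
0.03 -0.09 3.74  0.0 -0.0 -0.3
0.04 -0.09 3.74  0.0 -0.0 -0.3
--
0.00 -0.00 1.83  0.0 0.0 0.0
0.00 -0.00 1.83  0.0 0.0 0.0
0.00 -0.00 1.83  0.0 0.0 0.0
--
[ 0.75518373  0.60386821 -0.44827973  1.99493493  0.42566573  0.63546161
  0.7546281 ]
```

Emit:
move_arm(targets="0.6 0.1 -0.2 3.8 0 0 -0.6; 0.6 0 0 3.8 0 0 0; 0.6 0 0 3.0 0 0 0; 0.6 0 0 1.6 0 0 0; 0.6 0 0 0.7 0 0 0")

```text
clock: 2.02
eef_pos: [438.9, -249.4, 3.9]
tool_rot: [-3.138, -0.003, 2.303]
force: [0.1, 0.6, -0.6]
width: 68.2
gripper_force: 0.0
```

Emit:
move_arm(targets="0.6 0 0 0 0 0 0; -1 0 0 0 0 0 0; -1 0 0 0 0 0 0; -1 0 0 0 0 0 0; -1 0 0 0 0 0 0")

```text
clock: 2.43
eef_pos: [442.3, -249.4, 8.0]
tool_rot: [3.141, 0.003, 2.305]
force: [-0.3, -0.9, 4.6]
width: 33.6
gripper_force: 60.1
```

Emit:
move_arm(targets="-1 0 0 0 0 0 0; -1 0 0 0 0 0 0; -1 0 0 0 0 0 0")

```text
clock: 2.68
eef_pos: [442.3, -249.3, 8.0]
tool_rot: [3.141, 0.003, 2.305]
force: [0.4, -0.5, 6.0]
width: 33.5
gripper_force: 60.1
```

Emit:
move_arm(targets="-1 0 0 -1.5 0 0 0; -1 0 0 -3 0 0 0; -1 0 0 -4 0 0 0; -1 0 0 -2 0 0 0; -1 0 0 0 0 0 0")

```text
clock: 3.1
eef_pos: [444.1, -250.1, 116.3]
tool_rot: [3.138, 0.009, 2.304]
force: [0.7, -0.3, -1.1]
width: 33.9
gripper_force: 60.1
```

```bash
python3 - <<'E'
from h import *
from cell import cams, read_state
im=[]
for n,b in(("top",(300,150,400,250)),("side",(170,200,270,300))):
    d=cams.get_image(n); u=proj(d,[read_state()["eef_pos"]])[0].astype(int); print(n,u)
    crop(d["color"],max(u[0]-45,0),max(u[1]-50,0),u[0]+45,u[1]+40,4.4,"pics/_.png"); im.append(cv2.imread("pics/_.png"))
cv2.imwrite("pics/lift1.png",np.hstack(im))
E
python3 plan.py 540 -170 120 1.9 4 619 -95 110 1.45 4 619 -95 28 1.45 3
```

```text
top [373 201]
side [218 272]
-0.17 3.16 -0.18  0.0 0.0 5.8
0.15 3.16 -0.18  0.0 0.0 5.8
0.47 3.13 -0.18  0.0 0.0 5.8
0.78 3.06 -0.18  0.0 0.0 5.8
--
1.14 2.48 0.25  -0.0 -0.0 6.4
1.41 2.33 0.25  -0.0 -0.0 6.4
1.66 2.16 0.25  -0.0 -0.0 6.4
1.89 1.96 0.25  -0.0 -0.0 6.4
--
0.00 -0.00 2.73  0.0 0.0 0.0
0.00 -0.00 2.73  0.0 0.0 0.0
0.00 -0.00 2.73  0.0 0.0 0.0
--
```

View pics/lift1.png

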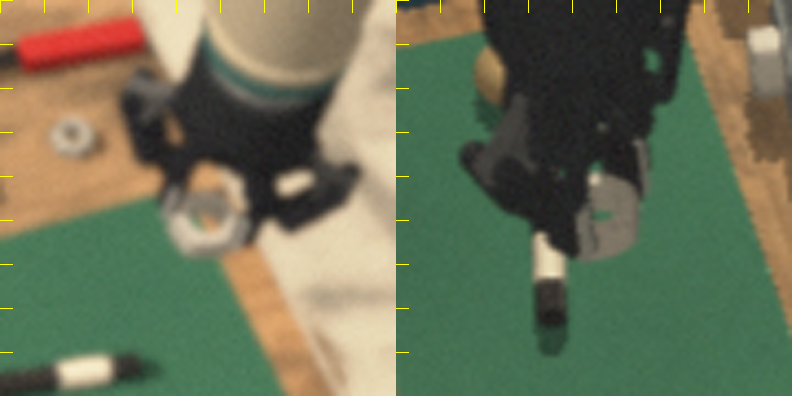

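The nut is held (centre-right in both crops, slightly tilted) and clear of the mat. I'll carry it to the nut bin.

Emit:
move_arm(targets="-1 -0.2 3.2 -0.2 0 0 5.8; -1 0.15 3.2 -0.2 0 0 5.8; -1 0.5 3.1 -0.2 0 0 5.8; -1 0.8 3.1 -0.2 0 0 5.8; -1 1.1 2.5 0.2 0 0 6.4")

```text
clock: 3.62
eef_pos: [561.7, -148.3, 116.5]
tool_rot: [-3.142, -0.0, 1.784]
force: [0.6, -0.2, -0.9]
width: 33.5
gripper_force: 60.1
```

Emit:
move_arm(targets="-1 1.4 2.3 0.2 0 0 6.4; -1 1.7 2.2 0.2 0 0 6.4; -1 1.9 2.0 0.2 0 0 6.4; -1 0 0 0 0 0 0; -1 0 0 0 0 0 0")

```text
clock: 4.03
eef_pos: [619.7, -90.6, 109.5]
tool_rot: [-3.139, -0.0, 1.458]
force: [-0.9, 0.2, -0.9]
width: 33.6
gripper_force: 60.1
```

```bash
python3 plan.py 619 -95 110 1.45 1 619 -95 30 1.45 3
```

```text
-0.45 -0.02 -0.05  -0.1 -0.0 0.4
--
0.00 -0.00 2.67  0.0 0.0 0.0
0.00 -0.00 2.67  0.0 0.0 0.0
0.00 -0.00 2.67  0.0 0.0 0.0
--
```

Emit:
move_arm(targets="-1 -0.4 0 2.0 0 0 0; -1 0 0 2.5 0 0 0; -1 0 0 2.2 0 0 0; -1 0 0 1.1 0 0 0; -1 0 0 0 0 0 0")

```text
clock: 4.45
eef_pos: [615.9, -98.1, 30.0]
tool_rot: [-3.134, 0.001, 1.453]
force: [0.4, 0.3, -1.1]
width: 33.6
gripper_force: 60.1
```

Emit:
move_arm(targets="-1 0 0 0 0 0 0; 0.35 0 0 0 0 0 0; 0.35 0 0 0 0 0 0; 0.35 0 0 0 0 0 0; 0.35 0 0 0 0 0 0")

```text
clock: 4.87
eef_pos: [620.2, -97.1, 34.4]
tool_rot: [3.14, 0.0, 1.453]
force: [-0.0, -0.1, 0.2]
width: 57.5
gripper_force: 0.0
```

Emit:
move_arm(targets="0.35 0 0 -2.5 0 0 0; 0.35 0 0 -3.5 0 0 0; 0.35 0 0 -3 0 0 0; 0.35 0 0 -1 0 0 0; 0.35 0 0 0 0 0 0")

```text
clock: 5.28
eef_pos: [622.0, -97.3, 137.1]
tool_rot: [3.134, 0.0, 1.453]
force: [0.1, 0.1, 0.0]
width: 57.8
gripper_force: 0.0
```

```bash
python3 - <<'E'
from cell import cams
d=cams.get_image("top"); import numpy as np; np.savez("top1.npz",**d)
E
python3 plan.py 434 -22 120 0.55 9
```

```text
0.59 -2.16 0.16  0.0 -0.0 5.8
0.37 -2.20 0.16  0.0 -0.0 5.8
0.15 -2.23 0.16  0.0 -0.0 5.8
-0.08 -2.23 0.16  0.0 -0.0 5.8
-0.30 -2.21 0.16  0.0 -0.0 5.8
-0.52 -2.17 0.16  0.0 -0.0 5.8
-0.74 -2.11 0.16  0.0 -0.0 5.8
-0.94 -2.02 0.16  0.0 -0.0 5.8
-1.14 -1.92 0.16  0.0 -0.0 5.8
--
```

Emit:
move_arm(targets="0.35 0.6 -2.2 0.15 0 0 5.8; 0.35 0.4 -2.2 0.15 0 0 5.8; 0.35 0.15 -2.2 0.15 0 0 5.8; 0.35 -0.1 -2.2 0.15 0 0 5.8; 0.35 -0.3 -2.2 0.15 0 0 5.8")

```text
clock: 5.75
eef_pos: [513.8, -54.8, 124.1]
tool_rot: [-3.139, 0.002, 0.942]
force: [0.2, 0.7, 0.4]
width: 57.8
gripper_force: 0.0
```

Emit:
move_arm(targets="0.35 -0.5 -2.2 0.15 0 0 5.8; 0.35 -0.7 -2.1 0.15 0 0 5.8; 0.35 -0.9 -2.0 0.15 0 0 5.8; 0.35 -1.1 -1.9 0.15 0 0 5.0; 0.35 0 0 0 0 0 0")

```text
clock: 6.17
eef_pos: [427.7, -18.9, 118.1]
tool_rot: [-3.136, 0.009, 0.555]
force: [-1.5, 0.1, 0.3]
width: 57.2
gripper_force: 0.0
```

```bash
python3 plan.py 435 -22 100 0.57 1; python3 - <<'E'
from h import *
from cell import cams
a=cams.get_image("top"); b=cams.get_image("side")
crop(a["color"],250,140,340,220,4.4,"pics/_a.png"); crop(b["color"],175,200,265,280,4.4,"pics/_b.png")
cv2.imwrite("pics/chk.png",np.hstack([cv2.imread("pics/_a.png"),cv2.imread("pics/_b.png")]))
E
```

```text
0.47 0.66 1.80  -0.3 0.5 -0.9
--
```

View pics/chk.png

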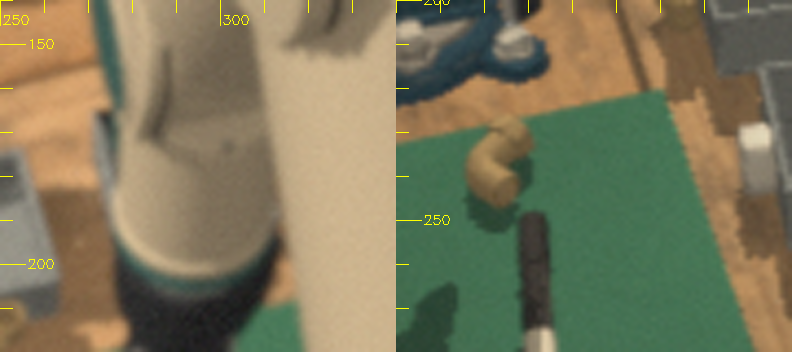

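The side crop shows the elbow with its collar to the upper right at (505,130), as fitted. I'll descend on it.

Emit:
move_arm(targets="0.35 0 0 0 0 0 0; 0.35 0 0 2 0 0 0; 0.35 0 0 3 0 0 0; 0.35 0 0 1.5 0 0 0; 0.35 0 0 0 0 0 0")

```text
clock: 6.68
eef_pos: [433.2, -20.7, 52.1]
tool_rot: [-3.138, 0.005, 0.556]
force: [-0.7, -0.1, -0.3]
width: 58.0
gripper_force: 0.0
```

```bash
python3 plan.py 435 -22 8 0.57 3
```

```text
0.04 0.07 1.47  -0.1 0.1 -0.3
0.03 0.07 1.47  -0.1 0.1 -0.3
0.03 0.07 1.47  -0.1 0.1 -0.3
--
```

Emit:
move_arm(targets="0.35 0.1 0.1 1.8 0 0 -0.8; 0.35 0 0.1 1.8 0 0 0; 0.35 0 0 0.9 0 0 0; 0.35 0 0 0 0 0 0; 0.35 0 0 0 0 0 0")

```text
clock: 7.1
eef_pos: [431.2, -18.4, 33.4]
tool_rot: [-3.128, 0.008, 0.56]
force: [-0.4, 0.3, -1.0]
width: 58.0
gripper_force: 0.0
```

Emit:
move_arm(targets="-1 0 0 0 0 0 0; -1 0 0 0 0 0 0; -1 0 0 0 0 0 0; -1 0 0 0 0 0 0; -1 0 0 0 0 0 0")

```text
clock: 7.52
eef_pos: [430.6, -18.2, 33.5]
tool_rot: [-3.127, 0.008, 0.56]
force: [0.0, 0.5, -0.2]
width: -0.2
gripper_force: 0.0
```

Emit:
move_arm(targets="-1 0 0 0 0 0 0; -1 0 0 0 0 0 0; -1 0 0 -1 0 0 0; -1 0 0 -3 0 0 0; -1 0 0 -3 0 0 0")

```text
clock: 7.93
eef_pos: [430.3, -18.8, 103.3]
tool_rot: [-3.124, 0.012, 0.559]
force: [0.7, -0.0, 0.0]
width: -0.3
gripper_force: 0.0
```

Emit:
move_arm(targets="-1 0 0 -3 0 0 0; -1 0 0 -1.5 0 0 0; -1 0 0 0 0 0 0")

```text
clock: 8.18
eef_pos: [434.1, -19.2, 150.9]
tool_rot: [-3.13, 0.004, 0.56]
force: [-0.6, 0.4, -0.1]
width: 0.2
gripper_force: 0.0
```

```bash
python3 - <<'E'
from h import *
from cell import cams, read_state
im=[]
for n in("top","side"):
    d=cams.get_image(n); u=proj(d,[read_state()["eef_pos"]])[0].astype(int); print(n,u)
    b=(max(u[0]-45,0),max(u[1]-60,0),u[0]+45,u[1]+50)
    crop(d["color"],*b,4.4,"pics/_.png"); im.append(cv2.resize(cv2.imread("pics/_.png"),(396,484)))
cv2.imwrite("pics/lift2.png",np.hstack(im))
E
python3 plan.py 520 10 125 0.8 4 616 52 110 1.1 5
```

```text
top [289 223]
side [193 189]
2.24 0.57 0.56  -0.2 0.1 -3.4
2.20 0.70 0.57  -0.2 0.1 -3.4
2.16 0.82 0.57  -0.2 0.1 -3.4
2.10 0.95 0.58  -0.2 0.1 -3.4
--
1.94 0.79 0.30  0.0 0.0 -3.4
1.89 0.91 0.30  0.0 0.0 -3.4
1.83 1.02 0.30  0.0 0.0 -3.4
1.77 1.13 0.30  0.0 0.0 -3.4
1.70 1.23 0.30  0.0 0.0 -3.4
--
```

View pics/lift2.png

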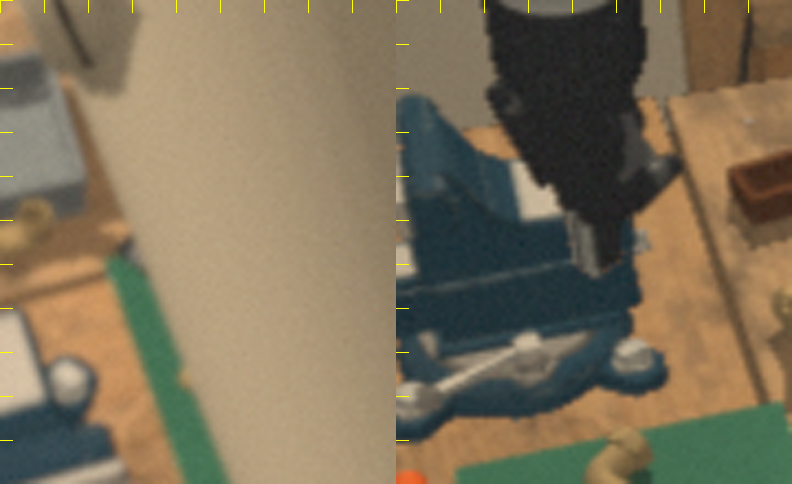

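The side crop shows the gripper empty above the vice and the elbow untouched at lower right (615,455). The descent stopped short at z = 33, so I'll check the joints.

```bash
python3 - <<'E'
from cell import read_state, ctrl
s=read_state(); print(s["qpos"].round(3), s["eef_pos"]); print([a for a in dir(ctrl) if a[0]!="_"])
E
```

```text
[-0.363  0.521  0.498  2.18  -0.478  0.562 -0.515] [432.36563089 -18.694732   148.39943429]
['MotionError', 'pinch_z']
```

The joints suggest joint 6 (0.56, falling) runs towards its lower limit this close in. Leaning the tool 13° about its closing axis (tips toward the robot) moves the wrist outward and keeps the grip line level.

```bash
sed -i 's/def plan(tx,ty,tz,psi,n,start=None):/def plan(tx,ty,tz,psi,n,start=None,tilt=0):/; s/Rt=Ro.from_euler("xyz",\[np.pi,0,psi\])/Rt=Ro.from_euler("xyz",[np.pi,0,psi])*Ro.from_euler("y",tilt,degrees=True)/' plan.py
python3 - <<'E'
from plan import plan
st=plan(435,-22,90,.56,3,None,-13); print('-'); st=plan(435,-22,9,.56,4,st,-13)
E
```

```text
0.03 0.17 1.94  -0.3 -4.2 0.0
0.17 0.16 1.94  -0.3 -4.2 0.0
0.31 0.15 1.92  -0.3 -4.2 0.0
-
0.46 -0.00 1.97  0.0 0.0 0.0
0.46 -0.00 1.97  0.0 0.0 0.0
0.46 -0.00 1.97  0.0 0.0 0.0
0.46 -0.00 1.97  0.0 0.0 0.0
```

Emit:
move_arm(targets="0.35 0.05 0.2 1.9 -0.3 -4.2 0; 0.35 0.2 0.2 1.9 -0.3 -4.2 0; 0.35 0.3 0.15 1.9 -0.3 -4.2 0; 0.35 0 0 0 0 0 0; 0.35 0 0 0 0 0 0")

```text
clock: 8.7
eef_pos: [434.0, -22.6, 88.7]
tool_rot: [-3.14, 0.233, 0.564]
force: [-1.2, -1.0, -0.4]
width: 57.3
gripper_force: 0.0
```

Emit:
move_arm(targets="0.35 0.45 0 2 0 0 0; 0.35 0.45 0 2 0 0 0; 0.35 0 0 0 0 0 0; 0.35 0 0 0 0 0 0")

```text
clock: 9.03
eef_pos: [434.2, -23.7, 50.8]
tool_rot: [-3.141, 0.228, 0.559]
force: [0.1, 0.2, 0.3]
width: 57.9
gripper_force: 0.0
```

```bash
python3 - <<'E'
from plan import *
print(read_state()["qpos"].round(2)); plan(435,-22,9,.56,2,None,-13)
E
```

```text
[-0.42  0.8   0.51  2.08 -0.45  0.58 -0.62]
0.55 -0.05 2.02  -0.0 0.0 -0.0
0.55 -0.05 2.02  -0.0 0.0 -0.0
```

Emit:
move_arm(targets="0.35 0.5 0 1.8 0 0 0; 0.35 0.5 0 1.6 0 0 0; 0.35 0.15 0 0.6 0 0 0; 0.35 0 0 0 0 0 0; 0.35 0 0 0 0 0 0")

```text
clock: 9.45
eef_pos: [437.3, -22.3, 9.4]
tool_rot: [3.141, 0.227, 0.561]
force: [-0.2, -0.5, 0.4]
width: 57.8
gripper_force: 0.0
```

```bash
python3 - <<'E'
from plan import *
s=read_state(); print(s["qpos"].round(2), s["force"].round(1)); plan(435,-22,9,.56,1,None,-13)
E
```

```text
[-0.39  0.87  0.45  2.08 -0.5   0.5  -0.59] [-0.2 -0.5  0.4]
-0.16 -0.14 0.08  0.1 0.0 0.0
```

Emit:
move_arm(targets="-1 -0.1 0 0.1 0 0 0; -1 0 0 0 0 0 0; -1 0 0 0 0 0 0; -1 0 0 0 0 0 0; -1 0 0 0 0 0 0")

```text
clock: 9.87
eef_pos: [436.7, -22.8, 8.3]
tool_rot: [3.14, 0.227, 0.561]
force: [-0.9, -0.2, 6.8]
width: 25.5
gripper_force: 58.2
```

Emit:
move_arm(targets="-1 0 0 0 0 0 0; -1 0 0 0 0 0 0; -1 0 0 0 0 0 0")

```text
clock: 10.12
eef_pos: [436.7, -22.8, 8.3]
tool_rot: [3.14, 0.227, 0.561]
force: [-0.3, -0.0, 6.8]
width: 25.1
gripper_force: 58.2
```

Emit:
move_arm(targets="-1 -0.3 0 -1.2 0 0 0; -1 -0.7 0 -3 0 0 0; -1 -0.9 0 -3.8 0 0 0; -1 -0.6 0 -2.5 0 0 0; -1 0 0 0 0 0 0")

```text
clock: 10.53
eef_pos: [437.9, -23.3, 119.9]
tool_rot: [3.138, 0.222, 0.56]
force: [0.9, 0.2, -1.1]
width: 25.6
gripper_force: 59.0
```

```bash
python3 - <<'E'
from plan import *
plan(620,56,120,.72,7)
E
```

```text
2.74 0.43 -0.62  -0.1 1.8 -1.3
2.74 0.49 -0.53  -0.1 1.8 -1.3
2.75 0.55 -0.44  -0.1 1.8 -1.3
2.75 0.62 -0.35  -0.1 1.8 -1.3
2.74 0.68 -0.26  -0.1 1.8 -1.3
2.73 0.74 -0.18  -0.1 1.8 -1.3
2.72 0.80 -0.09  -0.1 1.8 -1.3
```

Emit:
move_arm(targets="-1 2.7 0.4 -0.6 0 1.8 -1.3; -1 2.75 0.5 -0.5 0 1.8 -1.3; -1 2.75 0.55 -0.45 0 1.8 -1.3; -1 2.75 0.6 -0.35 0 1.8 -1.3; -1 2.75 0.7 -0.25 0 1.8 -1.3")

```text
clock: 10.95
eef_pos: [565.8, 34.8, 114.0]
tool_rot: [-3.124, 0.069, 0.676]
force: [0.5, -0.4, -1.7]
width: 25.3
gripper_force: 58.9
```

Emit:
move_arm(targets="-1 2.75 0.75 -0.2 0 1.8 -1.3; -1 2.7 0.8 -0.1 0 1.8 -1.3; -1 0 0 0 0 0 0; -1 0 0 0 0 0 0")

```text
clock: 11.28
eef_pos: [617.2, 56.5, 113.3]
tool_rot: [-3.123, 0.007, 0.72]
force: [-1.0, -0.1, -1.3]
width: 25.2
gripper_force: 58.9
```

```bash
python3 - <<'E'
from plan import *
plan(620,56,120,.72,1)
from h import *
from cell import cams
t=cams.get_image("top");s=cams.get_image("side"); np.savez("top2.npz",**t); np.savez("side2.npz",**s)
crop(t["color"],195,130,325,240,3,"pics/_a.png"); crop(s["color"],210,130,340,270,3,"pics/_b.png")
a,b=cv2.imread("pics/_a.png"),cv2.imread("pics/_b.png"); h=max(len(a),len(b)); p=lambda i:np.pad(i,((0,h-len(i)),(0,0),(0,0)))
cv2.imwrite("pics/bin.png",np.hstack([p(a),p(b)]))
E
```

```text
0.17 0.21 -0.68  -1.1 0.4 -0.0
```

View pics/bin.png

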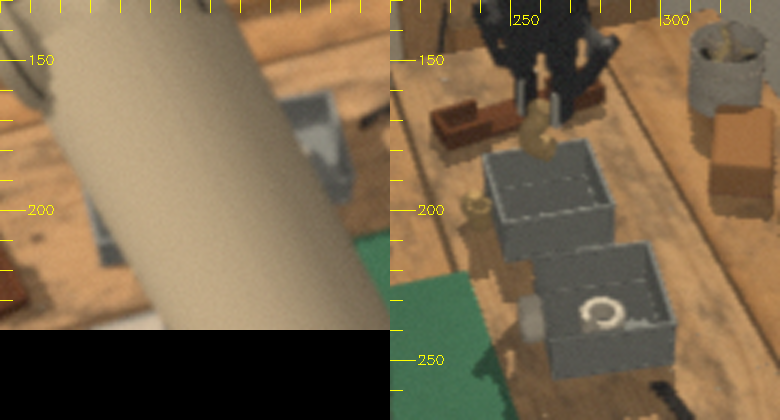

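The nut lies in its bin (side crop (602,312)), and the elbow hangs in the gripper above its own bin (540,130). I'll lower and release it.

Emit:
move_arm(targets="-1 0.1 0.1 2.2 0 0 0; -1 0 0 2.6 0 0 0; -1 0 0 2 0 0 0; -1 0 0 0.4 0 0 0; -1 0 0 0 0 0 0")

```text
clock: 11.8
eef_pos: [615.5, 56.5, 40.3]
tool_rot: [-3.121, 0.01, 0.719]
force: [-0.3, -0.2, -0.1]
width: 25.4
gripper_force: 59.0
```

Emit:
move_arm(targets="-1 0 0 0 0 0 0; 0.1 0 0 0 0 0 0; 0.1 0 0 0 0 0 0; 0.1 0 0 0 0 0 0; 0.1 0 0 0 0 0 0")

```text
clock: 12.22
eef_pos: [618.2, 57.0, 42.5]
tool_rot: [-3.124, 0.005, 0.719]
force: [0.2, 0.4, 0.6]
width: 47.0
gripper_force: 0.0
```

Emit:
move_arm(targets="0.1 0 0 -2.5 0 0 0; 0.1 0 0 -3.5 0 0 0; 0.1 0 0 -2.5 0 0 0; 0.1 0 0 0 0 0 0")

```text
clock: 12.55
eef_pos: [623.0, 55.5, 132.3]
tool_rot: [-3.13, -0.001, 0.719]
force: [0.2, 0.4, -0.2]
width: 47.2
gripper_force: 0.0
```

```bash
python3 - <<'E'
from plan import *
st=plan(425,-148,110,1.437,10); print('-');plan(425,-148,6,1.437,3,st)
E
```

```text
-2.83 0.23 0.22  -0.1 -0.0 -4.1
-2.84 0.03 0.22  -0.1 -0.0 -4.1
-2.83 -0.18 0.22  -0.1 -0.0 -4.1
-2.81 -0.38 0.22  -0.1 -0.0 -4.1
-2.78 -0.58 0.22  -0.1 -0.0 -4.1
-2.73 -0.78 0.22  -0.1 -0.0 -4.1
-2.67 -0.97 0.22  -0.1 -0.0 -4.1
-2.59 -1.16 0.22  -0.1 -0.0 -4.1
-2.50 -1.35 0.22  -0.1 -0.0 -4.1
-2.40 -1.52 0.22  -0.1 -0.0 -4.1
-
0.00 -0.00 3.47  0.0 0.0 0.0
0.00 -0.00 3.47  0.0 0.0 0.0
0.00 -0.00 3.47  0.0 0.0 0.0
```

```bash
sed -i 's/,tilt=0):/,tilt=0,tx_=0):/; s/from_euler("y",tilt,degrees=True)/from_euler("xy",[tx_,tilt],degrees=True)/' plan.py; python3 - <<'E'
from plan import *
st=plan(425,-148,90,1.437,10,None,0,7)
E
```

```text
-2.83 0.23 0.42  0.6 -0.3 -4.1
-2.84 0.03 0.43  0.6 -0.3 -4.1
-2.83 -0.16 0.44  0.6 -0.3 -4.1
-2.81 -0.36 0.46  0.6 -0.3 -4.1
-2.78 -0.56 0.48  0.6 -0.3 -4.1
-2.73 -0.75 0.50  0.6 -0.3 -4.1
-2.66 -0.94 0.52  0.6 -0.3 -4.1
-2.59 -1.12 0.55  0.6 -0.3 -4.1
-2.50 -1.30 0.57  0.6 -0.3 -4.1
-2.40 -1.47 0.60  0.6 -0.3 -4.1
```

Emit:
move_arm(targets="0.1 -2.85 0.25 0.4 0.6 -0.3 -4.1; 0.1 -2.85 0 0.4 0.6 -0.3 -4.1; 0.1 -2.85 -0.15 0.45 0.6 -0.3 -4.1; 0.1 -2.8 -0.35 0.45 0.6 -0.3 -4.1; 0.1 -2.8 -0.55 0.5 0.6 -0.3 -4.1")

```text
clock: 12.97
eef_pos: [518.8, -47.0, 106.9]
tool_rot: [-3.066, 0.016, 1.082]
force: [1.0, -0.8, 0.2]
width: 46.8
gripper_force: 0.0
```

Emit:
move_arm(targets="0.1 -2.75 -0.75 0.5 0.6 -0.3 -4.1; 0.1 -2.65 -0.95 0.5 0.6 -0.3 -4.1; 0.1 -2.6 -1.1 0.55 0.6 -0.3 -4.1; 0.1 -2.5 -1.3 0.55 0.6 -0.3 -4.1; 0.1 -2.4 -1.5 0.6 0.6 -0.3 -4.1")

```text
clock: 13.38
eef_pos: [419.2, -149.3, 87.5]
tool_rot: [-3.01, 0.005, 1.44]
force: [-0.3, -1.1, 0.7]
width: 47.0
gripper_force: 0.0
```

Emit:
move_arm(targets="0.1 0 0 0 0 0 0; 0.1 0 0 0 0 0 0")

```text
clock: 13.55
eef_pos: [419.0, -149.6, 87.5]
tool_rot: [-3.009, 0.005, 1.432]
force: [0.7, 1.2, 0.6]
width: 46.9
gripper_force: 0.0
```

```bash
python3 - <<'E'
from plan import *
print(read_state()["qpos"].round(2)); st=plan(425,-148,40,1.437,2,None,0,7); plan(425,-148,6,1.437,2,st,0,7)
from cell import cams
for n in("top","side"): np.savez(n+"3.npz",**cams.get_image(n))
E
```

```text
[ 0.11  0.66  0.22  2.09 -0.21  0.55  0.35]
0.13 0.60 2.32  -0.3 0.1 -0.2
0.12 0.58 2.32  -0.3 0.1 -0.2
0.00 0.21 1.69  0.0 0.0 0.0
0.00 0.21 1.69  0.0 0.0 0.0
```

Emit:
move_arm(targets="0.1 0.1 0.6 2.3 0 0 0; 0.1 0.1 0.6 2.3 0 0 0; 0.1 0 0.2 1 0 0 0; 0.1 0 0 0 0 0 0; 0.1 0 0 0 0 0 0")

```text
clock: 14.07
eef_pos: [426.7, -146.9, 30.0]
tool_rot: [-3.009, 0.005, 1.437]
force: [0.3, -0.1, 0.1]
width: 46.9
gripper_force: 0.0
```

```bash
python3 - <<'E'
from plan import *
print(read_state()["qpos"].round(2)); st=plan(425,-148,6,1.437,1,None,0,7)
E
```

```text
[ 0.14  0.77  0.18  2.09 -0.24  0.43  0.36]
-0.12 0.17 2.40  -0.6 0.3 -0.0
```

Emit:
move_arm(targets="0.1 -0.1 0.1 1.2 0 0 0; 0.1 0 0.1 0.9 0 0 0; 0.1 0 0 0.2 0 0 0; 0.1 0 0 0 0 0 0; 0.1 0 0 0 0 0 0")

```text
clock: 14.48
eef_pos: [425.6, -148.4, 7.4]
tool_rot: [-3.01, 0.005, 1.436]
force: [0.7, 0.2, 0.4]
width: 47.2
gripper_force: 0.0
```

Emit:
move_arm(targets="-1 0 0 0 0 0 0; -1 0 0 0 0 0 0; -1 0 0 0 0 0 0; -1 0 0 0 0 0 0; -1 0 0 0 0 0 0")

```text
clock: 14.9
eef_pos: [425.8, -148.5, 7.8]
tool_rot: [-3.01, 0.005, 1.436]
force: [0.4, 0.2, 6.1]
width: 13.4
gripper_force: 57.9
```

Emit:
move_arm(targets="-1 0 0 0 0 0 0; -1 0 0 -1 0 0 0; -1 0 0 -3 0 0 0; -1 0 0 -3.5 0 0 0; -1 0 0 -3 0 0 0")

```text
clock: 15.32
eef_pos: [439.2, -149.8, 113.2]
tool_rot: [-3.009, 0.005, 1.436]
force: [-0.2, -0.5, -0.3]
width: 13.4
gripper_force: 58.1
```

```bash
python3 - <<'E'
from plan import *
from cell import cams
from h import *
print(read_state()["eef_pos"],read_state()["qpos"].round(2)); st=plan(540,60,110,.7,8,None,0,7);print('-'); plan(628,208,80,.165,6,st,0,7)
s=cams.get_image("side"); np.savez("side4.npz",**s)
a=np.load("side3.npz"); t=np.load("top3.npz")
crop(s["color"],150,120,310,300,2.6,"pics/_a.png"); crop(t["color"],155,150,300,245,2.6,"pics/_b.png",)
a,b=cv2.imread("pics/_a.png"),cv2.imread("pics/_b.png"); h=max(len(a),len(b)); p=lambda i:np.pad(i,((0,h-len(i)),(0,0),(0,0)))
cv2.imwrite("pics/mk.png",np.hstack([p(a),p(b)])); print(np.hstack([p(a),p(b)]).shape)
E
```

```text
[ 439.23460521 -149.82784208  113.17992437] [ 0.09  0.63  0.25  2.02 -0.2   0.65  0.33]
2.77 0.89 -0.09  -0.1 0.7 5.2
2.84 0.64 -0.06  -0.1 0.7 5.2
2.89 0.37 -0.02  -0.1 0.7 5.2
2.91 0.11 0.01  -0.1 0.7 5.2
2.91 -0.15 0.05  -0.1 0.7 5.2
2.88 -0.42 0.08  -0.1 0.7 5.2
2.83 -0.68 0.12  -0.1 0.7 5.2
2.75 -0.93 0.15  -0.1 0.7 5.2
-
2.71 -0.87 0.61  0.0 0.6 5.1
2.62 -1.11 0.64  0.0 0.6 5.1
2.50 -1.34 0.67  0.0 0.6 5.1
2.37 -1.55 0.69  0.0 0.6 5.1
2.21 -1.75 0.72  0.0 0.6 5.1
2.04 -1.94 0.74  0.0 0.6 5.1
(468, 793, 3)
```

View pics/mk.png

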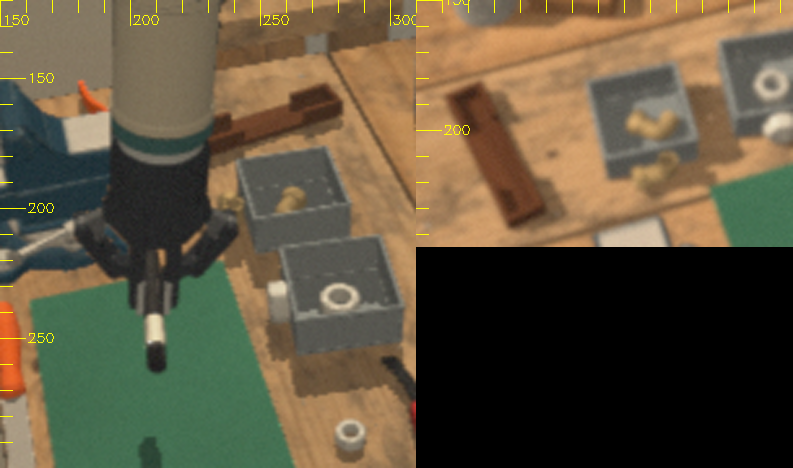

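The side crop shows the marker held and lifted (155,335). The nut and elbow are in their right bins, in the top crop at (770,83) and (652,122). I'll refine the tray pose numerically with a silhouette fit.

```bash
cat > tray.py <<'E'
from fit import *
box=lambda x0,x1,z1:np.array([[x,y,z] for x in(x0,x1) for y in(-22,22) for z in(0,z1)],float)
tray=[box(-88,88,8),box(38,88,22),box(-88,-38,22)]
for n,f in(("top","top3.npz"),("side","side0.npz")):
    d=np.load(f); c=d["color"].astype(float)
    w=proj(d,[[628+i*115,208+j*62,10] for i in(-1,1) for j in(-1,1)]); b=[*np.int32(w.min(0)),*np.int32(w.max(0))]
    im=cv2.resize(d["color"][b[1]:b[3],b[0]:b[2]],None,fx=U,fy=U,interpolation=cv2.INTER_CUBIC).astype(float)
    m0=mask(d,tray,(629,208,.165),0,b)>0; inn=cv2.erode(m0.astype(np.uint8),np.ones((13,13)))>0; out=cv2.dilate(m0.astype(np.uint8),np.ones((41,41)))==0
    # log-chromaticity + brightness, 2-class nearest by LDA on inside/outside samples
    F=np.dstack([np.log(im[:,:,0].clip(1)),np.log((im[:,:,0]/im[:,:,2].clip(1)).clip(.1)),np.log((im[:,:,0]/im[:,:,1].clip(1)).clip(.1))]).reshape(-1,3)
    i,o=F[inn.ravel()],F[out.ravel()]; wv=np.linalg.solve(np.cov(i.T)+np.cov(o.T),i.mean(0)-o.mean(0)); th=wv@(i.mean(0)+o.mean(0))/2
    S_=((F@wv>th).reshape(m0.shape)).astype(np.uint8); k,l,st,_=cv2.connectedComponentsWithStats(S_); S_=(l==1+st[1:,4].argmax()).astype(float)
    f=lambda p:np.mean(np.abs(mask(d,tray,p,0,b)-S_))/S_.mean()
    p0=np.array([629,208,.165]); r=minimize(f,p0,method="Nelder-Mead",options=dict(initial_simplex=p0+np.array([[0,0,0],[6,0,0],[0,6,0],[0,0,.06]])))
    print(n,r.x.round(3),round(r.fun,3))
E
python3 tray.py
```

```text
top [6.32845e+02 2.13125e+02 1.68000e-01] 0.087
side [6.31476e+02 2.11542e+02 1.99000e-01] 0.126
```

Emit:
move_arm(targets="-1 2.75 0.9 -0.1 0 0.7 5.2; -1 2.85 0.65 -0.05 0 0.7 5.2; -1 2.9 0.4 0 0 0.7 5.2; -1 2.9 0.1 0 0 0.7 5.2; -1 2.9 -0.15 0.05 0 0.7 5.2")

```text
clock: 15.78
eef_pos: [503.0, -17.3, 109.7]
tool_rot: [-3.012, 0.003, 0.974]
force: [0.2, 0.6, -0.7]
width: 13.0
gripper_force: 58.0
```

Emit:
move_arm(targets="-1 2.9 -0.4 0.1 0 0.7 5.2; -1 2.85 -0.7 0.1 0 0.7 5.2; -1 2.75 -0.95 0.15 0 0.7 5.2; -1 2.7 -0.85 0 0 0.6 5.1; -1 2.6 -1.1 0 0 0.6 5.1")

```text
clock: 16.2
eef_pos: [570.4, 110.0, 110.8]
tool_rot: [-3.012, 0.005, 0.521]
force: [0.9, 0.1, -0.5]
width: 13.5
gripper_force: 58.0
```

Emit:
move_arm(targets="-1 2.5 -1.35 0.1 0 0.6 5.1; -1 2.35 -1.55 0.3 0 0.6 5.1; -1 2.2 -1.75 0.5 0 0.6 5.1; -1 2.0 -1.95 0.6 0 0.6 5.1; -1 0 0 0 0 0 0")

```text
clock: 16.62
eef_pos: [629.2, 213.8, 102.7]
tool_rot: [-3.011, 0.007, 0.171]
force: [-1.0, 0.9, -0.2]
width: 13.5
gripper_force: 58.0
```

```bash
python3 - <<'E'
from plan import *
st=plan(631,211,40,.175,2,None,0,7);print('-'); plan(631,211,15,.175,2,st,0,7)
E
```

```text
0.09 0.56 3.09  -0.2 0.2 -0.1
0.08 0.55 3.09  -0.2 0.2 -0.1
-
0.00 0.15 1.24  0.0 0.0 0.0
0.00 0.15 1.24  0.0 0.0 0.0
```

Emit:
move_arm(targets="-1 0.1 0.5 2.4 0 0 0; -1 0.1 0.5 2.2 0 0 0; -1 0 0.1 1 0 0 0; -1 0 0 0 0 0 0; -1 0 0 0 0 0 0")

```text
clock: 17.03
eef_pos: [630.5, 202.0, 46.4]
tool_rot: [-3.015, 0.009, 0.166]
force: [0.7, 0.2, -0.3]
width: 13.1
gripper_force: 58.0
```

```bash
python3 - <<'E'
from plan import *
from h import *
from cell import cams
print(read_state()["eef_pos"]); st=plan(631,211,15,.175,2,None,0,7)
s=cams.get_image("side"); t=cams.get_image("top"); a=np.load("side0.npz")
# pen ends: near/far dark tip or white band in both views
for n,d in(("side",s),("top",t)):
    for x in(-67,0,67):
        P=np.array([read_state()["eef_pos"]+[x*np.cos(.175),x*np.sin(.175),3]]); print(n,x,proj(d,P)[0].round(1))
    c=d["color"].astype(int); m=(c.min(2)>115)&(c.max(2)-c.min(2)<50)
    w=proj(d,[[631+i*95,211+j*35,40] for i in(-1,1) for j in(-1,1)]).astype(int); x0,y0=w.min(0); x1,y1=w.max(0)
    ys,xs=np.nonzero(m[y0:y1,x0:x1]); print(n,"white px",len(xs),xs.mean()+x0 if len(xs) else 0,ys.mean()+y0 if len(xs) else 0)
E
```

```text
[630.45561323 202.0220843   46.38960922]
0.12 -0.24 1.61  -0.1 0.2 -0.3
0.11 -0.24 1.61  -0.1 0.2 -0.3
side -67 [231.5 162.8]
side 0 [252.6 156.5]
side 67 [272.9 150.5]
side white px 22 242.36363636363637 160.1818181818182
top -67 [196.6 219.4]
top 0 [186.8 200. ]
top 67 [177.5 181.6]
top white px 8 201.625 175.0
```

Emit:
move_arm(targets="-1 0.2 -0.8 0.4 0 0 0; -1 0 0.1 0.8 0 0 0; -1 0 0 0 0 0 0; -1 0 0 0 0 0 0")

```text
clock: 17.47
eef_pos: [630.7, 211.2, 34.7]
tool_rot: [-3.015, 0.009, 0.167]
force: [0.2, 0.2, 0.3]
width: 13.1
gripper_force: 58.0
```

```bash
python3 - <<'E'
from plan import *
plan(631,211,15,.175,2,None,0,7)
E
```

```text
0.03 0.13 0.97  -0.1 0.2 -0.3
0.02 0.13 0.97  -0.1 0.2 -0.3
```

Emit:
move_arm(targets="-1 0 0.1 0.8 0 0 -0.5; -1 0 0.1 0.7 0 0 0; -1 0 0.05 0.4 0 0 0; -1 0 0 0 0 0 0; -1 0 0 0 0 0 0")

```text
clock: 17.88
eef_pos: [630.8, 210.3, 15.4]
tool_rot: [-3.016, 0.008, 0.174]
force: [-0.5, 0.0, 0.2]
width: 13.6
gripper_force: 58.0
```

Emit:
move_arm(targets="-1 0 0 0.15 0 0 0; -1 0 0 0 0 0 0; -0.4 0 0 0 0 0 0; -0.4 0 0 0 0 0 0; -0.2 0 0 0 0 0 0")

```text
clock: 18.3
eef_pos: [631.2, 210.8, 14.7]
tool_rot: [-3.015, 0.007, 0.175]
force: [0.4, -0.5, 0.4]
width: 34.0
gripper_force: 0.0
```

Emit:
move_arm(targets="-0.1 0 0 0 0 0 0; -0.1 0 0 0 0 0 0; -0.1 0 0 -0.5 0 0 0; -0.1 0 0 -1 0 0 0; -0.1 0 0 -2 0 0 0")

```text
clock: 18.72
eef_pos: [630.5, 206.5, 48.2]
tool_rot: [-3.015, 0.011, 0.175]
force: [-0.4, 0.7, 0.7]
width: 38.9
gripper_force: 0.0
```

Emit:
move_arm(targets="-0.1 0 0 -3.5 0 0 0; -0.1 0 0 -4 0 0 0; -0.1 0 0 -4 0 0 0; -0.1 0 0 -4 0 0 0; -0.1 0 0 -2 0 0 0")

```text
clock: 19.13
eef_pos: [639.7, 183.5, 229.5]
tool_rot: [-3.016, -0.001, 0.173]
force: [1.1, -0.6, 1.5]
width: 38.4
gripper_force: 0.0
```

```bash
python3 - <<'E'
from h import *
from cell import cams
for n in("top","side"):
    d=cams.get_image(n); np.savez(n+"5.npz",**d); c=d["color"].astype(int); m=(c.min(2)>110)&(c.max(2)-c.min(2)<60)
    w=proj(d,[[631+i*95,211+j*30,15] for i in(-1,1) for j in(-1,1)]).astype(int); x0,y0=w.min(0); x1,y1=w.max(0)
    ys,xs=np.nonzero(m[y0:y1,x0:x1]); p=(xs.mean()+x0,ys.mean()+y0) if len(xs) else None
    print(n,"band",len(xs),p, ray(d,p,17).round(1) if p else "")
    blk=(c.max(2)<50); ys,xs=np.nonzero(blk[y0:y1,x0:x1]); q=[ray(d,(x+x0,y+y0),17) for x,y in zip(xs,ys)]
    q=np.array(q); cth,sth=np.cos(.175),np.sin(.175); r=(q-[631,211])@np.array([[cth,-sth],[sth,cth]])
    print("black pixels in tray frame: along",np.percentile(r[:,0],[2,50,98]).round(1),"across",np.percentile(r[:,1],[2,50,98]).round(1),len(r))
    P=np.array([[631-31*cth,211-31*sth,17]]); print("expected band",proj(d,P)[0].round(1))
E
```

```text
top band 918 (np.float64(193.3747276688453), np.float64(197.22331154684096)) [655.6 182.9]
black pixels in tray frame: along [-70.1 -67.5 -65. ] across [-2.5  0.4  3.3] 6
expected band [189.9 215.9]
side band 35 (np.float64(242.8857142857143), np.float64(166.5142857142857)) [602.2 207.7]
black pixels in tray frame: along [-67.   18.   59.4] across [-14.8  -6.9   3.7] 60
expected band [242.5 167. ]
```

Emit:
move_arm(targets="-0.1 -1.9 3 -0.5 0 0 0; -0.1 -1.9 3 -0.5 0 0 0; -0.1 -1.9 3 0 0 0 0; -0.1 -1.9 3 0 0 0 0; -0.1 -1.9 3 0 0 0 0")

```text
clock: 19.65
eef_pos: [568.1, 19.6, 214.1]
tool_rot: [-3.015, 0.008, 0.175]
force: [0.5, -0.4, -0.7]
width: 38.6
gripper_force: 0.0
```

Emit:
move_arm(targets="-0.1 -1.9 3 0 0 0 0; -0.1 -1.9 3 0 0 0 0; -0.1 -1.9 3 0 0 0 0; -0.1 0 0 0 0 0 0; -0.1 0 0 0 0 0 0")

```text
clock: 20.07
eef_pos: [527.5, -79.4, 203.5]
tool_rot: [-3.016, 0.009, 0.169]
force: [0.2, 1.0, 0.2]
width: 38.7
gripper_force: 0.0
```

```bash
python3 - <<'E'
from fit import *
from cell import cams
cth,sth=np.cos(.175),np.sin(.175)
P0=np.array([632,212.])
for n in("top","side"):
    d=cams.get_image(n); np.savez(n+"6.npz",**d); c=d["color"].astype(int)
    w=proj(d,[[632+i*95,212+j*30,15] for i in(-1,1) for j in(-1,1)]).astype(int); x0,y0=w.min(0); x1,y1=w.max(0)
    for lab,m in(("band",(c.min(2)>110)&(c.max(2)-c.min(2)<60)),("black",(c.max(2)<62)&(c.max(2)-c.min(2)<22))):
        ys,xs=np.nonzero(m[y0:y1,x0:x1]); q=np.array([ray(d,(x+x0,y+y0),17) for x,y in zip(xs,ys)])
        if len(q): r=(q-P0)@np.array([[cth,-sth],[sth,cth]]); r=r[abs(r[:,1])<25]; print(n,lab,len(r),"along",np.percentile(r[:,0],[3,50,97]).round(1),"across",np.percentile(r[:,1],[3,50,97]).round(1))
E
```

```text
top band 53 along [-46.8 -32.3 -16.5] across [-7.1 -1.   5.6]
top black 76 along [-70.   15.4  55.6] across [-9.4 -4.8  4. ]
side band 4 along [-35.9 -32.7 -29.5] across [1.7 5.3 8.9]
side black 285 along [-65.3 -17.7  55.8] across [-22.8  -2.1  22.9]
```

```bash
python3 -c "
from cell import order
print(order.finish_job())"
```

```text
the job is handed in; nothing more can be done
None
```

The nut and elbow are in their labelled bins, seen in the camera views. The marker measures as lying flat in the tray groove. I handed the job in at about 20 s with the gripper clear, but I viewed 11 pictures against the limit of 10.

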